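# Spread the snap ring onto the tube mixer's axle

## Task

Lock the tube mixer's spindle by turning its black lock knob clockwise until it clicks past the detent to the red dot. Then take the snap ring pliers by their red handles, squeeze them fully so that the ring spreads, and without forcing it slide the ring down over the axle stub until it is level with the dark groove, centred and clear of axle and hub. Finish while still holding the pliers there, squeezed and still, so that nothing but the gripper carries them, and leave everything else on the bench where it stands.

Things in the scene. Friction and masses are not known exactly. Their poses are not given: they have to be found in the camera images.
- mixer: tube mixer fixed to the bench: white case, teal band, x -80 to 80, y -80 to 200, z 0 to 70 in its frame; origin at bench level under the axle's axis. Round the axle a flat blue disc, 124 across, top at z = 84, and a hub, 42 across, up to z = 100. From it stands the steel axle stub, 29 in diameter, top at z = 150 (last 8 tapered to 20). Lock knob at (0, 145) on the case's top.
- groove (a point): centre of the ring groove in the axle stub, a dark band 8 high (z = 108 to 116) and 25 in diameter, on the axle's axis, 8 above the hub; this point is at z = 112; z axis up
- axle_top (a point): centre of the axle stub's top face, z = 150 mm
- lock_knob (a joint): spindle lock knob, rad: 0 unlocked (at the start, white pointer at the green dot), grows clockwise seen from above to its stop at 1.2 (red dot). An over-centre spring resists, up to about 0.15 N m (plus friction 0.03), until 0.6; past that it snaps on to 1.2 by itself and stays.
- knob_grip (a point): on the knob's vertical axis, at z = 94, 4 below the top of its grip bar. The black bar is 46 long, 12 thick, from z = 73 to 98 on a disc 50 across; it lies along the mixer's x axis at joint value 0, and this point's frame turns with the knob (x along the bar).
- pliers: snap ring pliers, 190 long, 0.19 kg, flat on the rest at the start. Origin on the pivot axis at the underside (30 above the bench); x towards the ring, z up. Two red handles, z 0 to 20, x -92 to -28, 8 thick, splayed by 0.22 rad each when open. On the tips, fixed for good, a gold spring ring, 4 thick (z 0 to 4), centre at x = 63, outer diameter 44; squeezing the handles spreads it.
- pliers_grip (a point): where to squeeze: midway between the handles, pliers' x = -52, z = 10 (40 above the bench at the start). Open, the handles are about 58 over their outsides here (66 at 16 further back); squeezed to the stop 32, outsides parallel to the pliers' x axis. Squeezing takes about 6 N at first, 12 N at the stop; a 30 N grip is safe.
- ring_center (a point): centre of the snap ring, mid thickness: (63, 0, 2) in the pliers' frame. Spread fully the hole is a round 36 mm (3.5 clear of the axle all round); relaxed it is about 26 mm wide and does not pass over the axle. Axes as the pliers'.
- jaw_left (a joint): how far the pliers are squeezed, rad per arm: 0 open (ring relaxed), 0.22 handles at their stop (ring fully spread); a spring opens them
- rest: grey tool rest fixed to the bench, plate 160 x 110 x 6 with two cross bars 100 wide, tops at z = 30: one 16 thick under the pliers' pivot, one 10 thick under the handles at x = -84. Origin at bench level under the pliers' pivot; between the bars 70 clear for the fingers, down to z = 6.
- tube_rack: bystander, to be left alone: steel test-tube rack with capped tubes, 75 x 150 x 132; origin at its middle on the underside
- media_bottle: bystander, to be left alone: glass bottle with blue cap, 70 across, 140 tall; origin at its middle on the underside
- petri_dishes: bystander, to be left alone: stack of four petri dishes, 90 across, 58 tall; origin at its middle on the underside
- screw_cap: bystander, to be left alone: small black screw cap, 28 across, 16 tall; origin at its middle on the underside
- screwdriver: bystander, to be left alone: screwdriver lying flat, 160 long; origin at its middle on the underside
- beaker: bystander, to be left alone: clear beaker, 72 across, 85 tall; origin at its middle on the underside
- burner: bystander, to be left alone: gas burner, foot 84 across, 137 tall; origin at its middle on the underside
Things that resemble listed ones, but are neither listed nor needed, are in the scene too. What is shaped like the pliers but blue or pink is not meant.

How it is judged:
By the outcome, as a careful person would: the job done as asked, in the order asked, and still so for the second after the job is handed in, while the arm keeps its last pose, push and grip.
It also fails if it takes over 64 s, if anything falls off the work surface, if the arm or the gripper's body presses on something with over 40 N, if the wrist force passes 120 N, or if a joint passes its speed limit or range.

## Robot

A 7-joint arm with a two-finger parallel gripper is mounted at the origin on the work surface. World frame = base frame: x ahead of the robot, y to its left, z up, the work surface at z = 0. Lengths are in mm, angles in rad, forces in N, time in s.
With the tool pointing down it reaches from about 400 to 925 mm from the base axis. Payload 5.6 kg.
Tool frame: the origin (TCP) lies on the centre line of the jaws, within the pads' length; the fingertips stand r.tip_extent ahead of it and the grasp point (between the pads) lies 3 mm ahead of it (r.tip_extent is the distance from the TCP to the fingertips, in mm); z points along the fingers, y is the line along which they close (so a half turn about z gives the same grasp; the last joint's range is limited). The gripper opens to 85 mm and grips with 20 to 120 N. Pads are 22 mm wide; open, the fingers measure 114 mm over their backs; the gripper's body (76 mm by 85 mm) begins 54 mm behind the grasp point. The pads swing forward as they close: fully open they stand 13 mm farther back than shut.
Start: joints at [-1.273, 0.468, -0.012, 1.603, 0.006, 1.071, -0.056], TCP at [217.296, 612.609, 253.29] pointing down, gripper open.
Joint ranges: [-2.53, 2.53], [-0.31, 2.02], [-1.57, 1.55], [0.28, 2.44], [-1.29, 4.43], [0.15, 1.84], [-2.92, 2.92]. Speed limits (rad/s): [2.57, 2.57, 3.14, 3.14, 3.14, 3.14, 3.14].

## Interface

Orientations are given as a unit quaternion [w, x, y, z].
In Python, from station import r gives the robot as it stands.
- The arm moves only by the tool step_arm, never from a script. Its argument "motion" is a list of rows, each a list of 5 numbers: the opening, from -1 (shut) to 1 (fully open), then the shift along the tool's x, y, z in mm, then the turn about the tool's z in degrees. In form: [[fingers, tx, ty, tz, roll], ...]. A call has 1 to 20 rows; each row is the pose to reach, as a shift and turn from the pose commanded when the call began, along the tool's axes at that moment; what a row does not reach only later rows make up. A row lasts 1/8 s, in which the tool goes at most 62.5 mm and 10.7 degrees, less where a joint would pass 70% of its speed; a pose out of reach is approached as far as the arm can. A call with a gripper value outside its range is refused whole. The fingers move at their own pace and stop on an object; "force" is the grip in N (left out, the last holds). Time passes only in rows, so rows that repeat a pose let the fingers close. It gives the time, the measured TCP pose, the force, the opening and the grip force at its end, in the units of the state.
- r.observe(): the state, without advancing time (a new reading comes with each control period).
- r.grab_frame(name): name is "side" or "top"; returns a dict with "pixels" (384x512x3 uint8, red, green, blue), "vertical_fov" (degrees; the focal length in pixels is half the picture's height over the tangent of half this angle, whatever the lens; pixels are square), "cx", "cy" (the principal point, pixels), "origin" and "orientation" of the camera in the world. Camera axes: x right, y down, z forward; pixel columns grow to the right and rows downward; lengths in mm; the calibration is good to about 2 mm. A picture is of the moment at which its call begins. There is no depth.
- r.close_job(): hands the job in; it is judged then, once.
Trained networks look in a picture, given as the dict that the camera call returned (one of the last four; its "shot" number tells which), for a name from the list of things; names that differ only in an ending like _2 or _b are one class to them, and where a whole thing is asked for, a point or a joint stands for the part that bears it (a point fixed in the world has none). Each returns a list of dicts, best first, with "conf" (0 to 1); they miss things now and then, are a little off and sometimes report something else, mostly with a low value. They report only what shows in the picture. A call takes as long as a camera call. They do not tell look-alikes from the thing itself.
- r.find_in(picture, label): "box" ([left, top, right, bottom] in pixels, round what is visible of it).
The state is a dict: "t": time; "joint_pos": joint angles; "qd": joint speeds; "joint_efforts": joint torques, N m; "eef_pos": TCP position; "tool_rot": TCP orientation; "force": force on the tool from outside, world axes, zero at the start; "ft_torque": the same for the moment, N m; "opening": opening from 0.0 (shut) to 1.0 (fully open); "gripper_force": force on a finger pad.
Only numpy, scipy, OpenCV 4.12 (cv2) and the standard library are available. Lean on these libraries where they do the work, as an engineer would, in place of code of your own. Each camera call takes 0.05 s, during which the arm holds its last target. There are 200 camera calls.

## Working session

There is one attempt and no reset: what is moved stays moved. The work goes in short steps, Python scripts to look and compute and a tool call to move; the robot and the scene stay as the last step left them, time stands still between calls to the robot, and variables do not carry over. Pictures are saved under pics/ and viewed, at most 10 in all, crops included, and the job is handed in when it is done.

Besides the shell and the picture viewer there is one more tool, called after ">>>" as name(argument=value, ...) on one line, values as JSON. step_arm: Moves the arm, as the interface text tells. Its arguments: {"type":"object","properties":{"motion":{"type":"array","items":{"type":"array","items":{"type":"number"}}},"force":{"type":"number"}},"required":["motion"]}

```bash
mkdir -p pics; ls
cat > h.py <<'E'
import numpy as np, cv2
from station import r
from scipy.spatial.transform import Rotation as R
def rot(q): return R.from_quat([q[1],q[2],q[3],q[0]]).as_matrix()
def save(f,n): cv2.imwrite('pics/'+n,f['pixels'][:,:,::-1])
def foc(f): return 192/np.tan(np.radians(f['vertical_fov'])/2)
def onplane(f,u,v,z):
    d=rot(f['orientation'])@np.array([(u-f['cx'])/foc(f),(v-f['cy'])/foc(f),1.]); o=np.array(f['origin'])
    return o+d*(z-o[2])/d[2]
def proj(f,P):
    c=rot(f['orientation']).T@(np.array(P,float)-np.array(f['origin'])); return foc(f)*c[:2]/c[2]+[f['cx'],f['cy']]
E
python3 - <<'E'
from h import *
o=r.observe(); print({k:np.round(v,3) for k,v in o.items()}, r.tip_extent)
for n in ['top','side']:
    f=r.grab_frame(n); save(f,n+'0.png'); print(n,f['origin'],f['orientation'],f['vertical_fov'],f['cx'],f['cy'])
    for l in ['mixer','pliers','rest','lock_knob','pliers_grip','ring_center','screw_cap','tube_rack','media_bottle','petri_dishes','beaker','burner','screwdriver']:
        print(l,[(np.round(d['box']).astype(int).tolist(),round(d['conf'],2)) for d in r.find_in(f,l)[:4]])
E
```

```text
pics
{'t': np.float64(0.0), 'joint_pos': array([-1.273,  0.468, -0.012,  1.604,  0.006,  1.071, -0.056]), 'qd': array([ 0.001,  0.   , -0.002,  0.001,  0.002,  0.001, -0.002]), 'joint_efforts': array([-0.0000e+00, -5.3237e+01,  2.1000e-02, -2.5132e+01,  1.1000e-02,
        7.0000e-03,  0.0000e+00]), 'eef_pos': array([217.144, 612.105, 252.335]), 'tool_rot': array([-0.   ,  0.17 ,  0.986, -0.001]), 'force': array([-0.103,  1.029, -0.706]), 'ft_torque': array([0.008, 0.026, 0.006]), 'gripper_force': np.float64(0.0), 'opening': np.float64(0.999)} 22.0
top [ 253.50169738  -29.71723657 1407.18760751] [-0.06433393  0.70748507 -0.70185374  0.052224  ] 48.12096345445002 257.4805065506106 188.21389159519137
mixer [([158, 138, 255, 206], 0.62), ([393, 205, 422, 227], 0.46)]
pliers [([184, 221, 217, 266], 0.83), ([340, 262, 391, 283], 0.78), ([313, 166, 337, 220], 0.7), ([321, 193, 322, 206], 0.65)]
rest [([307, 180, 342, 231], 0.61)]
lock_knob [([172, 169, 185, 183], 0.6)]
pliers_grip [([339, 256, 380, 282], 0.8), ([185, 224, 223, 278], 0.68), ([317, 167, 337, 221], 0.62)]
ring_center [([186, 
[... 652 characters left out ...]
0.71), ([186, 291, 230, 364], 0.58)]
rest [([240, 238, 307, 288], 0.69), ([330, 191, 363, 223], 0.28)]
lock_knob [([202, 145, 287, 203], 0.24)]
pliers_grip [([184, 291, 232, 363], 0.97), ([155, 182, 198, 217], 0.73)]
ring_center [([248, 243, 311, 266], 0.91), ([186, 293, 235, 364], 0.88), ([164, 181, 200, 207], 0.77), ([200, 142, 289, 204], 0.47)]
screw_cap [([226, 232, 240, 244], 0.45)]
tube_rack [([167, 122, 190, 169], 0.85)]
media_bottle [([376, 213, 408, 261], 0.75)]
petri_dishes [([373, 214, 406, 263], 0.74), ([327, 189, 363, 222], 0.63), ([202, 145, 290, 205], 0.44)]
beaker [([292, 310, 328, 360], 0.67), ([246, 237, 310, 267], 0.34)]
burner [([381, 263, 421, 322], 0.95)]
screwdriver []
```

Run:
```python
import cv2
a=cv2.imread('pics/top0.png')[90:300,100:440]; cv2.imwrite('pics/topc.png',cv2.resize(a,None,fx=2.35,fy=2.35,interpolation=cv2.INTER_CUBIC))
b=cv2.imread('pics/side0.png')[110:380,140:440]; cv2.imwrite('pics/sidec.png',cv2.resize(b,None,fx=2.2,fy=2.2,interpolation=cv2.INTER_CUBIC))
```

```text
(no output)
```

View pics/topc.png

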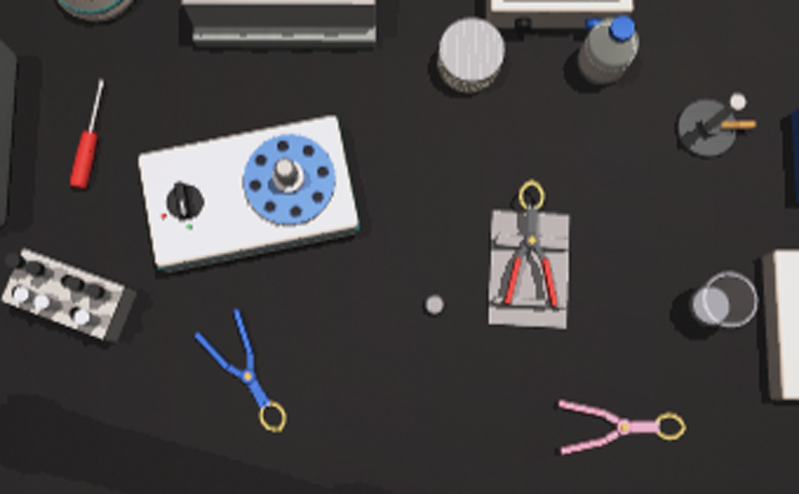

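View pics/sidec.png

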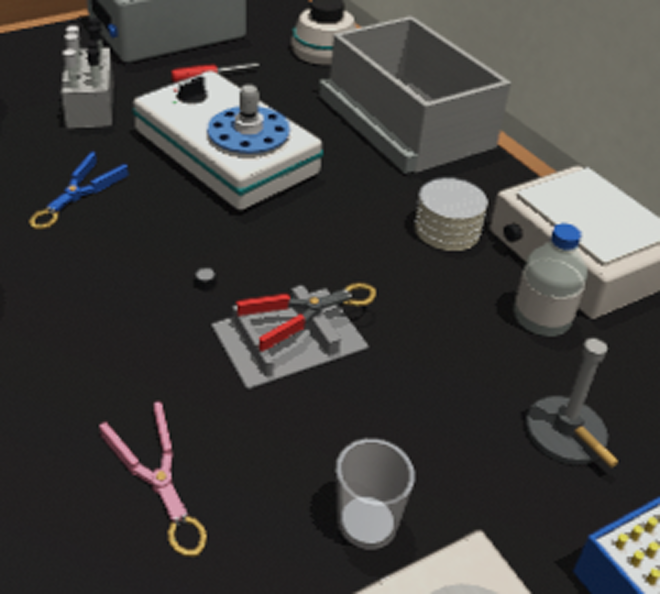

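The picture shows three pliers (top-crop pixels): red-handled at (531,240) on the grey rest, blue at (248,375), and pink at (625,427). The red pair on the rest fits the description. The mixer's axle is at (287,172) and its knob is at (185,202). Both crops are enlarged and show this clearly. Next I'll measure.

```bash
cat >> h.py <<'E'
def mask(f,lo,hi,box):
    hsv=cv2.cvtColor(np.ascontiguousarray(f['pixels']),cv2.COLOR_RGB2HSV); m=cv2.inRange(hsv,np.array(lo),np.array(hi))
    k=np.zeros_like(m); l,t,rr,b=box; k[t:b,l:rr]=m[t:b,l:rr]; return k
def big(m):
    n,l,s,c=cv2.connectedComponentsWithStats(m); i=1+np.argmax(s[1:,4]); return (l==i).astype(np.uint8)*255
def hullc(m):
    p=cv2.findNonZero(m); h=cv2.convexHull(p); M=cv2.moments(h); return np.array([M['m10']/M['m00'],M['m01']/M['m00']]),p.reshape(-1,2)
E
python3 - <<'E'
from h import *
T=r.grab_frame('top'); S=r.grab_frame('side')
for n,f,mb,pb in [('top',T,(150,130,262,212),(300,160,350,240)),('side',S,(190,130,300,215),(236,225,320,290))]:
    print(n)
    c,p=hullc(big(mask(f,(95,90,60),(125,255,255),mb))); print('disc px',c,'->z84(hull mid 82)',onplane(f,*c,83)[:2].round(1), 'ext',np.ptp(p,axis=0))
    g=mask(f,(18,90,90),(35,255,255),pb); nn,l,s,cc=cv2.connectedComponentsWithStats(g)
    for i in range(1,nn):
        if s[i,4]>1: print(' gold',s[i],cc[i].round(1),onplane(f,*cc[i],32)[:2].round(1),onplane(f,*cc[i],50)[:2].round(1))
    c,p=hullc(big(g)); print(' ring hull',onplane(f,*c,32)[:2].round(1))
    m=mask(f,(0,120,60),(8,255,255),pb)|mask(f,(172,120,60),(180,255,255),pb); nn,l,s,cc=cv2.connectedComponentsWithStats(m)
    for i in range(1,nn):
        if s[i,4]>4: print(' red',s[i],onplane(f,*cc[i],48)[:2].round(1))
# knob in top
k=mask(T,(0,0,0),(180,255,70),(166,163,194,190)); c,p=hullc(big(k)); print('knob',c,np.ptp(p,axis=0),onplane(T,*c,80)[:2].round(1))
w=mask(T,(0,0,150),(180,60,255),(150,130,262,212)); p=cv2.findNonZero(big(w)); q=cv2.boxPoints(cv2.minAreaRect(p)); print('case',[onplane(T,*a,70)[:2].round(1).tolist() for a in q])
h=lambda a,b: None
E
```

```text
top
disc px [222.60518385 165.87974684] ->z84(hull mid 82) [544.6 104.7] ext [37 37]
 gold [321 167  11  12  53] [325.6 171.8] [ 538.2 -226.3] [ 534.4 -223.7]
 gold [325 191   3   3   9] [326. 192.] [ 471.5 -226.4] [ 468.7 -223.8]
 ring hull [ 534.9 -227. ]
 red [314 200   8  19  56] [ 414.5 -196.9]
 red [331 200   6  20  60] [ 412.2 -246.6]
side
disc px [252.58185903 168.61415333] ->z84(hull mid 82) [544.9  96.8] ext [36 20]
 gold [296 239  15  10  68] [304.1 243.3] [ 539.6 -229.5] [ 528.1 -244.6]
 gold [281 245   4   3  11] [282.4 246.1] [ 480.9 -212.7] [ 470.7 -228.3]
 ring hull [ 536.7 -228.4]
 red [247 243  25  11 177] [ 414.1 -205. ]
 red [258 252  21  18 151] [ 412.2 -255.6]
knob [177.99460626 175.29449838] [14 14] [514.1 245.3]
case [[579.6, 318.3], [639.1, 43.6], [483.9, 10.5], [426.0, 280.2]]
```

>>> step_arm(motion=[[0.2,-20,-12,0,-3],[0.2,-55,-33,0,-7],[0.2,-100,-61,5,-11],[0.2,-145,-89,15,-15],[0.2,-190,-116,25,-19],[0.2,-235,-144,35,-23],[0.2,-280,-171,45,-26],[0.2,-325,-199,55,-29],[0.2,-365,-223,65,-31.8],[0.2,-390,-238,72,-31.8],[0.2,-402.3,-246,75,-31.8],[0.2,-402.3,-246,75,-31.8],[0.2,-402.3,-246,75,-31.8]])

```text
t: 3.12
eef_pos: [513.4, 248.0, 178.6]
tool_rot: [0.0, -0.108, 0.994, 0.001]
force: [-0.4, -0.4, 1.1]
opening: 0.601
gripper_force: 0.0
```

Run:
```python
from h import *
T=r.grab_frame('top'); S=r.grab_frame('side'); save(T,'t1.png'); save(S,'s1.png')
o=r.observe(); print(o['t'],o['eef_pos'],rot(o['tool_rot']).round(3).tolist(),o['opening'])
a=T['pixels'][110:230,120:280,::-1]; b=S['pixels'][90:210,170:330,::-1]
cv2.imwrite('pics/c1.png',cv2.resize(np.hstack([a,b]),None,fx=2.5,fy=2.5,interpolation=cv2.INTER_CUBIC))
```

```text
3.225 [513.42332981 247.92688254 178.6305927 ] [[-0.977, -0.215, 0.0], [-0.215, 0.977, 0.001], [-0.0, 0.001, -1.0]] 0.5964109068818119
```

View pics/c1.png

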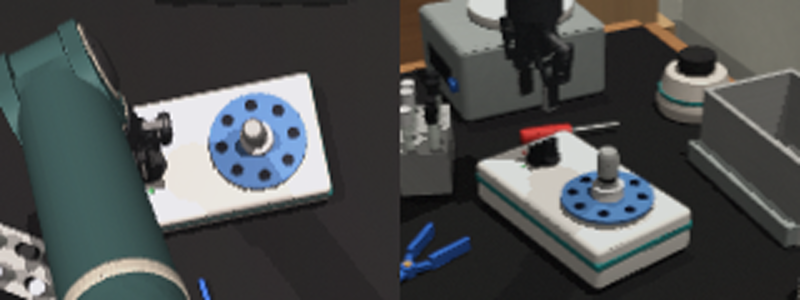

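>>> step_arm(motion=[[0.2,0,-2,20,0],[0.2,0,-2,50,0],[0.2,0,-2,72,0],[0.2,0,-2,80.5,0],[0.2,0,-2,80.5,0],[-1,0,-2,80.5,0],[-1,0,-2,80.5,0],[-1,0,-2,80.5,0],[-1,0,-2,80.5,0],[-1,0,-2,80.5,0],[-1,0,-2,80.5,0],[-1,0,-2,80.5,0]], force=50)

```text
t: 4.72
eef_pos: [515.1, 244.7, 98.8]
tool_rot: [0.001, -0.107, 0.994, 0.0]
force: [-1.4, 0.2, 6.9]
opening: 0.126
gripper_force: 50.0
```

>>> step_arm(motion=[[-1,0,0,0,5],[-1,0,0,0,12],[-1,0,0,0,20],[-1,0,0,0,28],[-1,0,0,0,36],[-1,0,0,0,44],[-1,0,0,0,52],[-1,0,0,0,60],[-1,0,0,0,66],[-1,0,0,0,69],[-1,0,0,0,69],[-1,0,0,0,69]])

```text
t: 6.22
eef_pos: [515.8, 246.6, 98.8]
tool_rot: [0.001, 0.474, 0.88, 0.002]
force: [2.0, 4.8, 3.3]
opening: 0.128
gripper_force: 49.7
```

Run:
```python
from h import *
o=r.observe(); print(o['force'].round(1) if hasattr(o['force'],'round') else o['force'],o['ft_torque'],rot(o['tool_rot']).round(3).tolist())
```

```text
[2.  4.8 3.3] [ 1.27002947 -0.18612712 -0.05964281] [[-0.55, 0.835, 0.003], [0.835, 0.55, 0.003], [0.001, 0.005, -1.0]]
```

>>> step_arm(motion=[[0.2,0,0,0,0],[0.2,0,0,0,0],[0.2,0,0,0,0],[0.2,0,0,-10,0],[0.2,0,0,-35,0],[0.2,0,0,-75,0],[0.2,0,0,-120,0],[0.2,0,0,-140,0],[0.2,0,0,-150,0],[0.2,0,0,-150,0]])

```text
t: 7.48
eef_pos: [514.7, 244.3, 248.2]
tool_rot: [0.0, 0.475, 0.88, 0.0]
force: [0.2, -0.8, -0.2]
opening: 0.601
gripper_force: 0.0
```

Run:
```python
from h import *
o=r.observe(); print(o['t'],o['eef_pos'],rot(o['tool_rot']).round(3).tolist(),o['opening'],o['force'])
```

```text
7.475 [514.68114527 244.3232213  248.19495995] [[-0.549, 0.836, 0.001], [0.836, 0.549, 0.001], [0.0, 0.001, -1.0]] 0.6008961807606189 [ 0.16127199 -0.83088783 -0.19429927]
```

>>> step_arm(motion=[[0.2,-15,-15,0,-4],[0.4,-45,-45,0,-10],[0.6,-85,-84,0,-16],[0.8,-125,-124,0,-22],[1,-165,-163,0,-28],[1,-205,-203,5,-34],[1,-245,-242,20,-40],[1,-280,-277,40,-46],[1,-310,-307,65,-52],[1,-328,-325,85,-54],[1,-338.4,-334.8,98,-54],[1,-338.4,-334.8,98,-54],[1,-338.4,-334.8,98,-54],[1,-338.4,-334.8,98,-54]])

```text
t: 9.22
eef_pos: [420.9, -221.5, 150.2]
tool_rot: [0.0, 0.023, 1.0, 0.0]
force: [-0.6, -0.4, -0.2]
opening: 1.0
gripper_force: 0.0
```

Run:
```python
from h import *
T=r.grab_frame('top'); S=r.grab_frame('side')
o=r.observe(); print(o['t'],np.round(o['eef_pos'],1),rot(o['tool_rot']).round(3).tolist(),o['opening'],np.round(o['joint_pos'],2))
a=T['pixels'][140:260,130:350,::-1]; b=S['pixels'][130:310,170:350,::-1]
cv2.imwrite('pics/c2.png',np.hstack([cv2.resize(a,(400,218),interpolation=cv2.INTER_CUBIC)]*1+[cv2.resize(b,(218,218))]) if 0 else np.vstack([cv2.resize(a,(660,360)*1,interpolation=cv2.INTER_CUBIC)[:240+120]])) 
cv2.imwrite('pics/c2.png',np.hstack([cv2.resize(T['pixels'][140:260,150:350,::-1],(500,300),interpolation=cv2.INTER_CUBIC),cv2.resize(S['pixels'][190:310,220:340,::-1],(300,300),interpolation=cv2.INTER_CUBIC)]))
cv2.imwrite('pics/knob.png',T['pixels'][150:205,150:262,::-1])
```

```text
9.325 [ 420.8 -221.6  150.2] [[-0.999, 0.046, 0.001], [0.046, 0.999, 0.0], [-0.001, 0.0, -1.0]] 1.0002628228179866 [ 0.    0.34  0.49  2.13 -0.24  0.72  2.18]
```

View pics/c2.png

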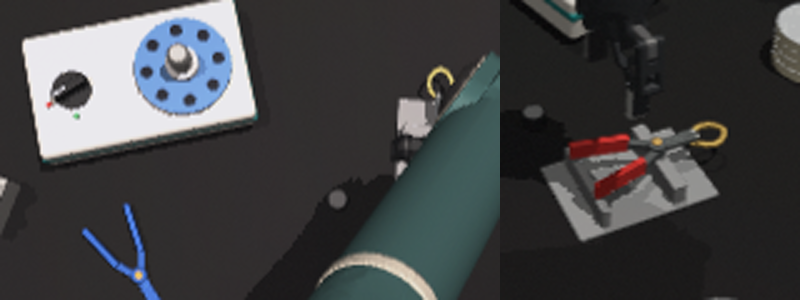

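The knob's white pointer now stands at the red dot (crop pixel ~(55,98)), so the spindle is locked. The gripper hangs over the red handles, and I'm descending to squeeze.

>>> step_arm(motion=[[1,0,-0.5,20,0],[1,0,-0.5,55,0],[1,0,-0.5,85,0],[1,0,-0.5,102,0],[1,0,-0.5,107,0],[1,0,-0.5,107,0],[-1,0,-0.5,107,0],[-1,0,-0.5,107,0],[-1,0,-0.5,107,0],[-1,0,-0.5,107,0],[-1,0,-0.5,107,0],[-1,0,-0.5,107,0],[-1,0,-0.5,107,0],[-1,0,-0.5,107,0],[-1,0,-0.5,107,0],[-1,0,-0.5,107,0]], force=30)

```text
t: 11.32
eef_pos: [420.8, -223.4, 44.6]
tool_rot: [0.001, 0.024, 1.0, -0.0]
force: [-4.3, 0.7, 15.9]
opening: 0.36
gripper_force: 29.0
```

>>> step_arm(motion=[[-1,0,0,-2,0],[-1,0,0,-6,0],[-1,0,0,-14,0],[-1,0,0,-28,0],[-1,0,0,-50,0],[-1,0,0,-80,0],[-1,0,0,-110,0],[-1,0,0,-130,0],[-1,0,0,-140,0],[-1,0,0,-140,0],[-1,0,0,-140,0]])

```text
t: 12.7
eef_pos: [419.8, -222.5, 182.2]
tool_rot: [-0.001, 0.024, 1.0, 0.0]
force: [-0.3, -0.6, -2.6]
opening: 0.359
gripper_force: 30.0
```

Run:
```python
from h import *
T=r.grab_frame('top'); S=r.grab_frame('side')
o=r.observe(); print(o['t'],np.round(o['eef_pos'],1),rot(o['tool_rot']).round(3).tolist(),o['opening'],o['gripper_force'],np.round(o['force'],1),np.round(o['ft_torque'],2))
p=np.array(o['eef_pos'])
for n,f,z in (('top',T,175),('side',S,175)):
    q=proj(f,p+[115,-5,-11]); print(n,'expected ring px',q)
    b=[int(q[0])-25,int(q[1])-25,int(q[0])+25,int(q[1])+25]
    g=big(mask(f,(18,90,90),(35,255,255),b)); c,pp=hullc(g); print(c,len(pp),pp.min(0),pp.max(0),onplane(f,*c,p[2]-11))
t=[int(v) for v in proj(T,p+[80,0,0])]; s=[int(v) for v in proj(S,p+[60,0,0])]
cv2.imwrite('pics/c3.png',np.hstack([cv2.resize(f['pixels'][y-40:y+40,x-45:x+45,::-1],(400,356),interpolation=cv2.INTER_CUBIC) for f,(x,y) in ((T,t),(S,s))]))
```

```text
12.8 [ 419.8 -222.6  182. ] [[-0.999, 0.048, -0.002], [0.048, 0.999, 0.0], [0.002, 0.0, -1.0]] 0.35916265055466695 29.973666071891785 [-0.3 -0.1 -2.2] [ 0.04  0.06 -0.01]
top expected ring px [332.71163839 163.33569166]
[331.34583333 161.52638889] 57 [325 156] [339 168] [ 540.20075582 -223.71046762  170.98936634]
side expected ring px [306.91812401 203.25795973]
[307.98532495 203.6278826 ] 78 [299 198] [317 210] [ 536.36859319 -230.05088651  170.98936634]
```

View pics/c3.png

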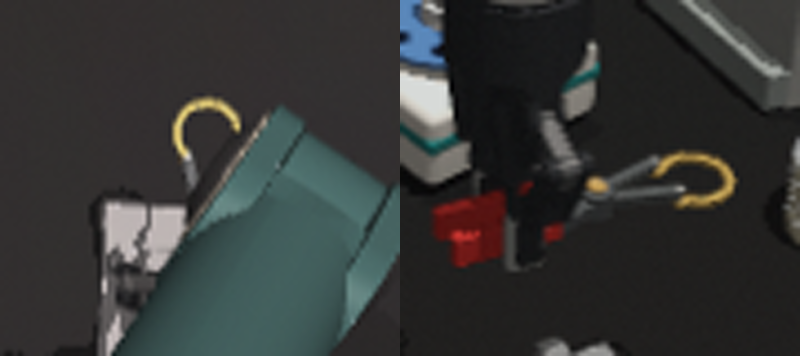

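>>> step_arm(motion=[[-1,0,5,-2,0],[-1,0,15,-5,0],[-1,1,35,-8,0],[-1,1,62,-8,0],[-1,2,95,-8,0],[-1,2,130,-8,0],[-1,3,165,-8,0],[-1,4,200,-8,0],[-1,4,235,-8,0],[-1,5,265,-8,0],[-1,6,292,-8,0],[-1,6,312,-8,0],[-1,6.4,324,-8,0],[-1,6.4,331,-8,0],[-1,6.4,331,-8,0],[-1,6.4,331,-8,0]])

```text
t: 14.8
eef_pos: [429.7, 107.4, 190.8]
tool_rot: [-0.0, 0.024, 1.0, -0.0]
force: [0.5, -0.7, -1.0]
opening: 0.363
gripper_force: 30.0
```

Run:
```python
from h import *
T=r.grab_frame('top'); S=r.grab_frame('side'); np.savez('f4.npz',T=T,S=S)
o=r.observe(); print(o['t'],np.round(o['eef_pos'],1),rot(o['tool_rot']).round(3).tolist(),o['opening'],np.round(o['force'],1),np.round(o['joint_pos'],2))
p=np.array(o['eef_pos'])
t=[int(v) for v in proj(T,[530,103,150])]; s=[int(v) for v in proj(S,[530,103,130])]; print(t,s)
cv2.imwrite('pics/c4.png',np.hstack([cv2.resize(f['pixels'][y-30:y+30,x-30:x+30,::-1],(400,400),interpolation=cv2.INTER_CUBIC) for f,(x,y) in ((T,t),(S,s))]))
```

```text
14.9 [429.7 107.5 190.8] [[-0.999, 0.049, -0.0], [0.049, 0.999, -0.0], [0.0, -0.0, -1.0]] 0.356617347750994 [ 0.5  0.7 -1.8] [-0.62  0.2   0.33  2.17 -0.09  0.79  1.3 ]
[220, 165] [247, 156]
```

View pics/c4.png

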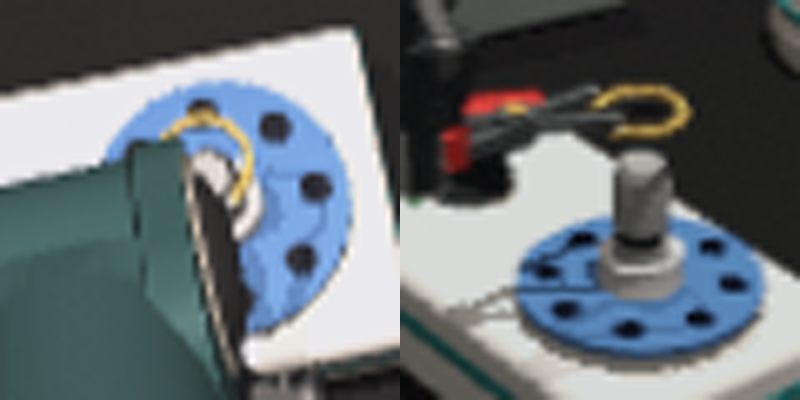

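```bash
cat > fit.py <<'E'
from h import *
from scipy.optimize import least_squares
A=np.linspace(0,2*np.pi,120)
def circ(c,rad,z,pitch=0): 
    return np.array([[c[0]+rad*np.cos(a),c[1]+rad*np.sin(a),z+pitch*(c[0]*0+rad*np.cos(a))] for a in A])
def pj(f,P): return np.array([proj(f,p) for p in P],np.float32)
def hc(P): 
    M=cv2.moments(cv2.convexHull(P)); return np.array([M['m10']/M['m00'],M['m01']/M['m00']]),np.ptp(P,axis=0)
def disc(f,c,zb):
    mm,p=hullc(big(mask(f,(95,90,60),(125,255,255),tuple(c))))
    out=[]
    for z in zb:
        g=lambda x: hc(np.vstack([pj(f,circ(x,62,84)),pj(f,circ(x,62,z))]))
        s=least_squares(lambda x:g(x)[0]-mm,[545,102],diff_step=1e-3); out.append((s.x.round(1),g(s.x)[1].round(1)))
    return out,np.ptp(p,axis=0)+1
def ringpx(f,c,h=14):
    q=proj(f,c).astype(int); g=mask(f,(18,90,100),(35,255,255),(q[0]-h,q[1]-h,q[0]+h,q[1]+h)); return cv2.findNonZero(g).reshape(-1,2)
def ringfit(fs,guess,free,pix):
    # distance of gold pixels to the centre-line circle, with free parameters (x,y,z,pitch,rad)
    x0=np.array(list(guess)+[0.,20.])
    def res(v):
        x=x0.copy(); x[free]=v; out=[]
        for f,p in zip(fs,pix):
            C=pj(f,circ(x[:2],x[4],x[2],x[3])).reshape(-1,1,2)
            out+=[cv2.pointPolygonTest(C,(float(a),float(b)),True) for a,b in p]
        return out
    s=least_squares(res,x0[free],diff_step=1e-4,loss='soft_l1'); return s.x.round(2),np.sqrt(np.mean(np.square(res(s.x)))).round(2)
E
python3 - <<'E'
from fit import *
d=np.load('f4.npz',allow_pickle=True); T=d['T'].item(); S=d['S'].item()
print('side disc',disc(S,(190,120,310,215),(84,78,71)))
c=np.array([545,102,180.])
pt,ps=ringpx(T,c),ringpx(S,c); print(len(pt),len(ps),pt.min(0),pt.max(0),ps.min(0),ps.max(0))
for z in (175,180,185):
    print(z,'top',ringfit([T],[545,102,z],[0,1],[pt]),'side',ringfit([S],[545,102,z],[0,1],[ps]))
print('both',ringfit([T,S],c,[0,1,2],[pt,ps]),ringfit([T,S],c,[0,1,2,3],[pt,ps]),ringfit([T,S],c,[0,1,2,3,4],[pt,ps]))
# axle in the side picture: mean column and rows per gray
g=cv2.cvtColor(S['pixels'],cv2.COLOR_RGB2GRAY)
for z in (150,142,130,120,112,100): print(z,proj(S,[545,102,z]).round(1), end=' ')
print(); print(g[144:176,244:266])
E
python3 - <<'E'
import cv2
from fit import *
import types
im=cv2.imread('pics/top0.png')[:,:,::-1]; T=r.grab_frame('top'); T=dict(T); T['pixels']=im
print('top disc',disc(T,(150,130,262,212),(84,78,71)))
E
```

```text
side disc ([(array([545.6,  97.4]), array([38. , 20.6], dtype=float32)), (array([547.7, 101.6]), array([37.9, 22.1], dtype=float32)), (array([550.1, 106.4]), array([37.8, 23.8], dtype=float32))], array([36, 21], dtype=int32))
28 39 [216 151] [227 164] [246 139] [260 146]
175 top (array([545.76, 103.12]), np.float64(0.52)) side (array([549.62, 107.19]), np.float64(0.49))
180 top (array([544.51, 102.67]), np.float64(0.52)) side (array([545.44,  99.11]), np.float64(0.48))
185 top (array([543.25, 102.22]), np.float64(0.52)) side (array([541.27,  91.05]), np.float64(0.48))
both (array([545.69, 102.34, 178.13]), np.float64(0.53)) (array([545.69, 102.34, 178.14,  -0.  ]), np.float64(0.53)) (array([545.73, 102.26, 178.19,   0.  ,  19.91]), np.float64(0.53))
150 [252.1 150. ] 142 [252.  152.2] 130 [252.  155.5] 120 [252.  158.1] 112 [252.  160.3] 100 [251.9 163.4] 
[[ 51  44  39  36  40  56  73  55  52  59  61  59  80 135 157 111  35  31
   31  30  32  32]
 [ 40  40  38  35  40 106 149 133 125 143 150 144 129 115  61  51  30  32
   30  30  30  30]
 [ 64  35  31  32  56  78  65  65  69  78  81
[... 2270 characters left out ...]
 127 127]
 [110 126 121 108 108 110 109 108 106 105 106 108 108 110 116 127 126 120
  112 126 127 127]
 [ 88 108 108 110 116 127 127 127 123 110 110 110 116 127 127 126 111  68
   76 108 125 127]
 [ 96 110 116 127 126 125 124 124 124 125 127 127 127 127 127 110  16  12
   13  45  97 127]
 [117 127 127 127 119  92  61  27  54  95 125 126 126 126 126 111  50  35
   36  55 100 127]
 [126 126 126 121  95  41  16  14  17  57  98 110 110 110 110 116 121 105
  104 112 125 119]]
top disc ([(array([544.9, 104.7]), array([39.3, 38.5], dtype=float32)), (array([545.4, 104.9]), array([39.4, 38.8], dtype=float32)), (array([546. , 105.2]), array([39.5, 39.2], dtype=float32))], array([38, 38], dtype=int32))
```

>>> step_arm(motion=[[-1,-0.4,1.7,3,0],[-1,-0.4,1.7,8,0],[-1,-0.4,1.7,14,0],[-1,-0.4,1.7,19,0],[-1,-0.4,1.7,21,0],[-1,-0.4,1.7,21,0],[-1,-0.4,1.7,21,0]])

```text
t: 15.82
eef_pos: [430.3, 109.9, 169.9]
tool_rot: [0.0, 0.024, 1.0, 0.0]
force: [0.5, 0.5, -1.7]
opening: 0.361
gripper_force: 30.0
```

Run:
```python
from fit import *
T=r.grab_frame('top'); S=r.grab_frame('side'); np.savez('f5.npz',T=T,S=S)
o=r.observe(); p=np.array(o['eef_pos']); print(o['t'],p.round(1),rot(o['tool_rot']).round(3).tolist(),np.round(o['force'],1))
z=p[2]-12.6; c=np.array([546,104,z])
pt,ps=ringpx(T,c),ringpx(S,c); print(len(pt),len(ps))
print(z,'top',ringfit([T],c,[0,1],[pt]),'side',ringfit([S],c,[0,1],[ps]),'both',ringfit([T,S],c,[0,1,2],[pt,ps]))
ims=[]
for f in (T,S):
    u,v=proj(f,[546,104,140]).astype(int); k=16
    im=cv2.resize(f['pixels'][v-15:v+15,u-15:u+15,::-1],None,fx=13,fy=13,interpolation=cv2.INTER_CUBIC)
    for cc,rad,zz,col in (([546,104],10,150,(0,0,255)),([546,104],14.5,142,(0,255,0)),([546,104],62,84,(255,0,255))):
        P=((pj(f,circ(cc,rad,zz))-[u-15,v-15]+.5)*13).astype(np.int32); cv2.polylines(im,[P.reshape(-1,1,2)],True,col,1)
    ims.append(im)
cv2.imwrite('pics/c5.png',np.hstack(ims))
```

```text
15.925 [430.3 109.9 170. ] [[-0.999, 0.048, 0.0], [0.048, 0.999, 0.0], [-0.0, 0.0, -1.0]] [-1.3 -0.8 -1.6]
28 40
157.36210385059675 top (array([545.84, 105.29]), np.float64(0.49)) side (array([547.08, 104.63]), np.float64(0.5)) both (array([546.43, 104.98, 157.23]), np.float64(0.51))
```

View pics/c5.png

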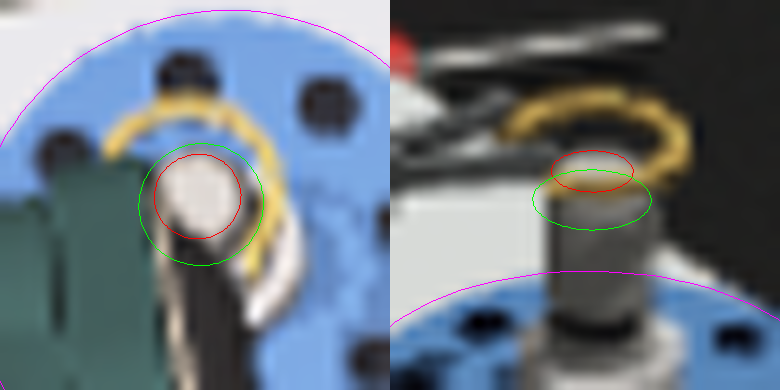

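Run:
```python
from fit import *
d=np.load('f5.npz',allow_pickle=True)
for n,f in (('top',d['T'].item()),('side',d['S'].item())):
    g=cv2.imread(f'pics/{n}0.png',0).astype(float); u,v=proj(f,[546,104,150]).round().astype(int); print(n,proj(f,[546,104,150]),u-7,v-6); print(g[v-6:v+7,u-7:u+8].astype(int))
    # per-mm jacobian
    print(proj(f,[547,104,150])-proj(f,[546,104,150]),proj(f,[546,105,150])-proj(f,[546,104,150]))
f=d['T'].item();f['pixels']=cv2.imread('pics/top0.png')[:,:,::-1]
```

```text
top [220.71227521 160.62494093] 214 155
[[157 157 157 157 159 158 158 158 158 158 158 159 159 159 158]
 [157 158 157 158 159 158 149 148 153 159 158 159 159 160 159]
 [158 158 158 158 149 161 140 149 142 150 154 159 159 159 159]
 [157 158 158 148 136 183 192 207 173 138 134 182 166 159 160]
 [158 158 151 110 187 217 217 218 217 191 116 212 203 169 160]
 [158 158 133 109 218 216 218 217 216 218 133 159 227 206 161]
 [159 158 129 124 217 217 218 217 217 219 146 100 190 229 169]
 [158 158 129  97 205 218 217 217 218 209 134  95 145 229 204]
 [159 159 157  84 149 203 212 207 209 156 101  82  92 229 230]
 [160 160 150  85  86 124 171 152 151  96  85  74 111 222 230]
 [159 145 151 122  72  79  84  85  84  76  66  72 121 209 230]
 [143  89 143 152  91  63  65  65  62  63  54  67 135 229 224]
 [ 88  88 113 151 129  85  61  58  60  61  55  99 186 228 184]]
[ 0.00779332 -0.32517277] [-0.33269417 -0.00179554]
side [252.06020718 149.67841972] 245 144
[[ 26  26  26  28  29  26  31  31  31  30  30  31  31  29  29]
 [ 30  31  30  31  30  30  31  29  30  30  30  30  30  30  30]
 [ 35  29  30  30  30  30  30  31  30  30  32  31  30  30  31]
 [ 96  45  31  30  31  30  32  37  35  35  31  30  32  31  31]
 [201 130  78  34  32  50  76  91  90  82  51  34  31  30  30]
 [216 216 195  99  71 125 173 173 173 166 132  74  30  30  30]
 [216 216 216 205 157 142 171 173 172 172 167 135  33  30  30]
 [216 216 216 202 139 107 144 163 165 163 150 117  62  31  30]
 [216 216 216 195  79  98 110 120 127 129 125 118  93  31  30]
 [216 216 216 195  70  84  96 106 110 114 112 112  99  30  32]
 [216 216 216 195  66  72  82  91  96  99  99 105  97  30  30]
 [216 216 216 195  64  72  80  86  91  95  98 102  98  63  34]
 [216 216 216 195  63  69  78  80  78  93  97 101 142 168  96]]
[ 0.28177756 -0.06897312] [-0.14021211 -0.14279019]
```

>>> step_arm(motion=[[-1,-0.1,-1.1,0,0],[-1,-0.1,-1.1,2,0],[-1,-0.1,-1.1,5,0],[-1,-0.1,-1.1,9,0],[-1,-0.1,-1.1,13,0],[-1,-0.1,-1.1,17,0],[-1,-0.1,-1.1,20,0],[-1,-0.1,-1.1,20,0],[-1,-0.1,-1.1,20,0]])

```text
t: 17.05
eef_pos: [430.3, 108.7, 149.8]
tool_rot: [0.0, 0.024, 1.0, 0.0]
force: [0.5, -0.3, -2.1]
opening: 0.361
gripper_force: 30.0
```

Run:
```python
from fit import *
T=r.grab_frame('top'); S=r.grab_frame('side')
o=r.observe(); p=np.array(o['eef_pos']); print(o['t'],p.round(1),rot(o['tool_rot']).round(3).tolist(),np.round(o['force'],1),np.round(o['ft_torque'],2))
z=p[2]-12.6; c=np.array([546,104,z])
pt,ps=ringpx(T,c),ringpx(S,c); print(len(pt),len(ps))
print(z,'top',ringfit([T],c,[0,1],[pt]),'side',ringfit([S],c,[0,1],[ps]),'both',ringfit([T,S],c,[0,1,2],[pt,ps]))
```

```text
17.15 [430.3 108.8 149.9] [[-0.999, 0.048, 0.0], [0.048, 0.999, 0.0], [-0.0, 0.0, -1.0]] [ 0.3 -0.7 -2.1] [ 0.01 -0.02 -0.02]
22 27
137.3205288134726 top (array([544.09, 104.52]), np.float64(0.45)) side (array([547.16, 102.61]), np.float64(0.5)) both (array([545.81, 103.78, 136.66]), np.float64(0.58))
```

No contact force, so I'm continuing down.

>>> step_arm(motion=[[-1,0,0,2,0],[-1,0,0,5,0],[-1,0,0,9,0],[-1,0,0,13,0],[-1,0,0,17,0],[-1,0,0,21,0],[-1,0,0,24,0],[-1,0,0,25.2,0],[-1,0,0,25.2,0],[-1,0,0,25.2,0]])

```text
t: 18.4
eef_pos: [430.3, 108.8, 124.7]
tool_rot: [0.0, 0.024, 1.0, 0.0]
force: [0.1, -0.8, -1.6]
opening: 0.361
gripper_force: 30.0
```

Run:
```python
from fit import *
T=r.grab_frame('top'); S=r.grab_frame('side')
o=r.observe(); p=np.array(o['eef_pos']); print(o['t'],p.round(1),np.round(o['force'],1),np.round(o['ft_torque'],2),o['opening'])
z=p[2]-12.6; c=np.array([546,104,z])
pt,ps=ringpx(T,c),ringpx(S,c); print(len(pt),len(ps))
print(z,'top',ringfit([T],c,[0,1],[pt]),'side',ringfit([S],c,[0,1],[ps]),'both',ringfit([T,S],c,[0,1,2],[pt,ps]))
ims=[]
for f in (T,S):
    u,v=proj(f,[540,104,115]).astype(int)
    ims.append(cv2.resize(f['pixels'][v-15:v+15,u-15:u+15,::-1],None,fx=13,fy=13,interpolation=cv2.INTER_CUBIC))
cv2.imwrite('pics/c6.png',np.hstack(ims))
```

```text
18.5 [430.3 108.8 124.7] [-0.2 -0.1 -1.8] [0.03 0.05 0.04] 0.3583508876835242
18 20
112.11336673351909 top (array([543.92, 104.81]), np.float64(0.39)) side (array([545.67, 103.05]), np.float64(0.42)) both (array([545.35, 104.71, 111.01]), np.float64(0.45))
```

View pics/c6.png

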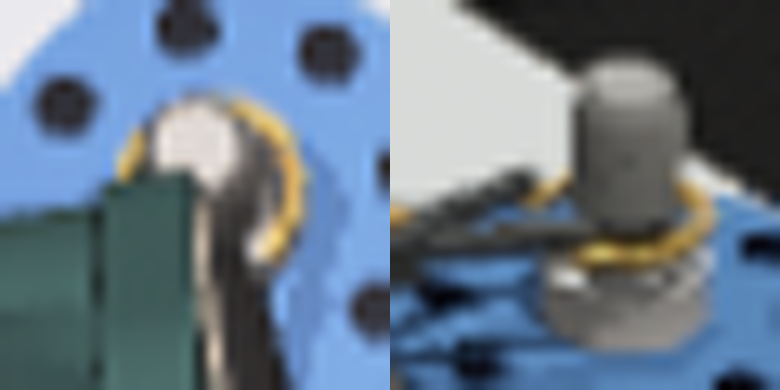

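>>> step_arm(motion=[[-1,-0.7,0,0,0],[-1,-0.7,0,0,0],[-1,-0.7,0,0,0],[-1,-0.7,0,0,0],[-1,-0.7,0,0,0],[-1,-0.7,0,0,0]])

```text
t: 19.25
eef_pos: [430.9, 108.7, 124.6]
tool_rot: [0.0, 0.024, 1.0, -0.0]
force: [-0.1, 0.7, -1.8]
opening: 0.361
gripper_force: 30.0
```

Run:
```python
from h import *
o=r.observe(); print(o['t'],np.round(o['eef_pos'],1),np.round(o['force'],1),o['opening'],o['gripper_force'],np.abs(o['qd']).max())
if np.linalg.norm(o['force'])<5: print(r.close_job())
```

```text
19.25 [430.9 108.7 124.6] [-0.1  0.7 -1.8] 0.36051360314781083 29.979698359966278 0.0018083883201467066
the job is handed in; nothing more can be done
None
```

The job is handed in at 19 s, but I don't have the verdict: the spindle is locked at the red dot, and the red-handled pliers are held squeezed and still at 30 N. The ring is level with the groove and, by the cameras, centred to about 1–2 mm of its 3.5 mm clearance. No contact force showed on the way down.

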